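# File a colour sample board in the rack by way of the easel

### The job

Take the wooden sample board that lies flat on its strip, stand it lengthwise on the little easel with its lower end on the ledge, and let go of it there. Then take it up again and slide it, standing on end, down into the empty slot of the rack until it is fully home - guide it down, do not drop it in. Leave the bottles, the jars and the boards already in the rack where they stand.

Things in the scene. Friction and masses are not known exactly. Their poses are not given: they have to be found in the camera images.
- board: the sample board: a plain light-wood slab with stained stripes on both faces, 150 long (its x) x 60 wide (its y) x 12 mm thick (its z), about 80 g, the same from both ends and both faces. Origin: centre of its underside as it lies at the start. At the start it lies flat, centred on the strip; its ends overhang by 25 mm and its sides by 12 mm
- board_mid (a point): the middle of the board, 6 mm above its origin; axes as the board's
- mat: the fixed wooden strip on which the board lies at the start, 100 (x) x 36 (y) x 20 mm high. Origin: centre of its underside on the table; its x is along the board's length. Strip and rack swap sides of the table from start to start
- easel_face: the easel's sloping rest, fixed at 45 deg. Origin: middle of the line where its front surface meets the ledge, 30 mm above the table. x up the slope, y across, z out of the surface. Rest 36 mm wide, 10 thick, ends at x = 100 mm: the board overhangs its top by 50, each side by 12 mm. Ledge 56 mm wide, sticks out 16 mm in z. Board in place: board_mid at x 75, y 0, z 6 mm, board's length along x
- easel: the small fixed wooden easel. Origin on the table, 30 mm straight below easel_face's; its x is level, towards the side to which the rest rises, z up. Foot 150 x 75 x 10 mm, from x = -20 to 130 mm; a post 34 mm wide under the rest at x = 46 to 58 mm, and a 30 mm long block under the ledge
- slot (a point): centre of the empty slot's floor, 14 mm above the table; z up, x along the slot, y across it. The slot is 63 mm (x) by 15 mm (y), 56 mm deep, with a 3 mm bevel round its mouth. Home: board on end on this floor, board_mid 75 mm above this point, its length vertical, width along x, thickness along y; it then stands 94 mm out of the mouth
- rack: the rack's fixed base plate, 130 (x) x 165 (y) x 8 mm; origin at the centre of its underside. On it stand three alike wooden slot blocks, each 100 (x) x 46 (y) x 62 mm, at y = -48, 0 and 48 mm; one of them, varying, is empty (point slot), the other two hold boards
- filed1: a filed board, 115 x 60 x 12 mm, standing on end in a rack block, its top 129 mm above the table; origin at its middle; leave it
- filed2: another such filed board; leave it
- spray1: spray bottle 68 mm across, 211 mm tall with a head 83 mm long; origin: centre of the underside; leave it
- spray2: another such spray bottle; leave it
- jar1: jar, 54 mm across, 58 mm tall, standing off one end of the board at the start; origin: centre of the underside; leave it
- jar2: jar, 48 mm across, 60 mm tall, between the robot and the easel; origin: centre of the underside; leave it
- dropper: small bottle, 32 mm across, 85 mm tall, in front of the rack; origin: centre of the underside; leave it
There are look-alikes about, which are no part of the job. What is shaped like the board but purple or turquoise is not meant.

How it is judged:
On the way, in this order (a step that is already met when the one before it is completed fails the run):
1. the board leans lengthwise on the easel, its lower end on the ledge, and is let go (x of board_mid in the frame of easel_face between 0.07 and 0.083 m and y of board_mid in the frame of easel_face between -0.015 and 0.015 m and z of board_mid in the frame of easel_face below 0.011 m and angle between the z axis of board and the z axis of easel_face, either way round below 0.12 rad and angle between the x axis of board and the x axis of easel_face, either way round below 0.15 rad and contact force between the fingers and board below 0.05 N and linear speed of board below 0.03 m/s), for 0.3 s.
2. the board stands on end in the empty slot, fully home (horizontal distance between board_mid and slot below 0.008 m and z of board_mid in the frame of slot below 0.0785 m and angle between the x axis of board and the z axis of slot, either way round below 0.08 rad), for 0.2 s.
At the end, for the whole second after the job is handed in: The board stands, released, in the empty slot (rocking at under 80 mm/s): its middle within 8 mm of the slot's centre line and 3.5 mm of home height (75 mm over the slot floor), its length within 0.08 rad of vertical. All bystanders are within 25 mm of their starts (all of step 2 and z of board_mid in the frame of slot above 0.071 m and linear speed of board below 0.08 m/s and contact force between the fingers and board below 0.05 N and distance of each of filed1, filed2, spray1, spray2, jar1, jar2, dropper from where it was at the start of the episode below 0.025 m); the robot touches nothing.
It fails at once if a bystander is pushed more than 25 mm or knocked over (the jars, bottles and filed boards) (distance of any of filed1, filed2, spray1, spray2, jar1, jar2, dropper from where it was at the start of the episode above 0.025 m or angle between any of spray1, spray2, jar1, jar2, dropper's own z axis and vertical above 0.5 rad).
It fails at once if the board is let go over the slot while more than 20 mm short of home (horizontal distance between board_mid and slot below 0.03 m and z of board_mid in the frame of slot above 0.095 m and contact force between the fingers and board below 0.01 N).
It also fails if it takes over 64 s, if anything falls off the work surface, if the arm or the gripper's body presses on something with over 40 N, if the wrist force passes 120 N, or if a joint passes its speed limit or range.

### The arm

A 7-joint arm with a two-finger parallel gripper is mounted at the origin on the work surface. World frame = base frame: x ahead of the robot, y to its left, z up, the work surface at z = 0. Lengths are in m, angles in rad, forces in N, time in s.
With the tool pointing down it reaches from about 0.425 to 0.825 m from the base axis. Payload 3.6 kg.
Tool frame: the origin (TCP) lies at the very end of the fingers, on their centre line; the grasp point (between the pads) lies 19 mm behind it; z points along the fingers, y is the line along which they close (so a half turn about z gives the same grasp; the last joint's range is limited). The gripper opens to 93 mm and grips with 3 to 60 N. Pads are 15 mm wide; open, the fingers measure 128 mm over their backs; the gripper's body (75 mm by 188 mm) begins 65 mm behind the grasp point.
Start: joints at [1.323, 0.615, -0.013, 1.423, 0.008, 1.103, -0.04], TCP at [0.143, -0.634, 0.219] pointing down, gripper open.
Joint ranges: [-3.12, 3.12], [-0.3, 2.06], [-1.34, 1.32], [0.26, 2.42], [-1.36, 4.5], [0.01, 1.98], [-2.84, 2.84]. Speed limits (rad/s): [2.79, 2.79, 3.14, 3.14, 3.14, 3.14, 3.14].

### API

Orientations are given as a unit quaternion [x, y, z, w].
In Python, from rig import bot, optics gives the robot as it stands.
- The arm moves only by the tool send_rows, never from a script. Its argument "plan" is one flat list of numbers, 7 for each row, row after row: the opening, from -1 (shut) to 1 (fully open), so that 0 is half open, then the shift along the world's x, y, z in m, then the turn, a rotation vector about the world's x, y, z in degrees. A call has 1 to 12 rows; each row is the pose to reach, as a shift and turn from the pose commanded when the call began; what a row does not reach only later rows make up. A row lasts 1/10 s, in which the tool goes at most 50 mm and 8.59 degrees, less where a joint would pass 70% of its speed; a pose out of reach is approached as far as the arm can. A call with a gripper value outside its range is refused whole. The fingers move at their own pace and stop on an object; the grip force is fixed at half the most. Time passes only in rows, so rows that repeat a pose let the fingers close. It gives the time, the measured TCP pose, the force, the opening and the grip force at its end, in the units of the state.
- bot.observe(): the state, without advancing time (a new reading comes with each control period).
- optics.capture(name): name is "side" or "top"; returns a dict with "img" (384x512x3 uint8, red, green, blue), "fx", "fy", "cx", "cy" (pixels), "dist_coeffs" ([k1, k2, p1, p2, k3] as OpenCV has them; the pictures are not rectified), "extrinsics" (4x4, takes a point from camera to world coordinates). Camera axes: x right, y down, z forward; pixel columns grow to the right and rows downward; lengths in m; the calibration is good to about 2 mm. A picture is of the moment at which its call begins. There is no depth.
- bot.job_done(): hands the job in; it is judged then, once.
The state is a dict: "clock": time; "qpos": joint angles; "dq": joint speeds; "tau": joint torques, N m; "position": TCP position; "ee_rot": TCP orientation; "ft_force": force on the tool from outside, world axes, zero at the start; "wrist_torque": the same for the moment, N m; "grip_width": finger opening in m; "gripper_force": force on a finger pad.
Only numpy, scipy, OpenCV 4.12 (cv2) and the standard library are available. Lean on these libraries where they do the work, as an engineer would, in place of code of your own. Each camera call takes 0.05 s, during which the arm holds its last target. There are 200 camera calls.

## Working session

There is one attempt and no reset: what is moved stays moved. The work goes in short steps, Python scripts to look and compute and a tool call to move; the robot and the scene stay as the last step left them, time stands still between calls to the robot, and variables do not carry over. Pictures are saved under pics/ and viewed, at most 12 in all, crops included, and the job is handed in when it is done.

Besides the shell and the picture viewer there is one more tool, called in YAML: its name, and indented under it one key for each argument. send_rows: Moves the arm, as the interface text tells. Its arguments: {"type":"object","properties":{"plan":{"type":"array","items":{"type":"number"}}},"required":["plan"]}

```bash
mkdir -p pics; ls; python3 - <<'E'
from rig import bot, optics
import cv2
print(bot.observe())
for n in ("side","top"):
    c=optics.capture(n); cv2.imwrite(f"pics/{n}0.png",cv2.resize(c["img"][:,:,::-1],None,fx=1.5,fy=1.5))
    print(n,c["fx"],c["fy"],c["cx"],c["cy"],c["dist_coeffs"],c["extrinsics"])
E
```

```text
pics
{'clock': 0.0, 'qpos': array([ 1.32251955,  0.61589578, -0.01258399,  1.42489228,  0.00807677,
        1.10340231, -0.04039049]), 'dq': array([ 0.00144315, -0.00011982, -0.0018126 ,  0.00150219,  0.00034039,
        0.00038838, -0.00015245]), 'tau': array([ 5.52463789e-04, -4.58941841e+01,  2.09010774e-01, -1.65744764e+01,
       -6.11193571e-02,  2.05878227e-02,  2.30155983e-04]), 'position': array([ 0.14279917, -0.63330676,  0.21749868]), 'ee_rot': array([ 9.93855214e-01,  1.10680582e-01, -1.58169161e-04, -1.26407840e-03]), 'ft_force': array([-0.22366757,  0.82204825, -0.34400092]), 'wrist_torque': array([-0.0512744 ,  0.02147097, -0.02646734]), 'gripper_force': 0.0, 'grip_width': 0.09286523447584041}
side 393.08823759059686 393.08823759059686 258.833174729332 196.7461389329377 [0.00749688 0.         0.         0.         0.        ] [[-0.97579089 -0.09853353  0.19525183  0.28604228]
 [-0.21834591  0.49008004 -0.8438878   0.96327144]
 [-0.01253778 -0.86609047 -0.49973004  0.72621057]
 [ 0.          0.          0.          1.        ]]
top 404.3528841332028 404.3528841332028 254.56035438652964 184.26032209517072 [0.00049544 0.         0.         0.         0.        ] [[ 0.0030983  -0.98177888  0.19000164  0.32564879]
 [-0.9999939  -0.00273513  0.00217358 -0.10451526]
 [-0.0016143  -0.19000722 -0.98178137  1.27101849]
 [ 0.          0.          0.          1.        ]]
```

View pics/top0.png

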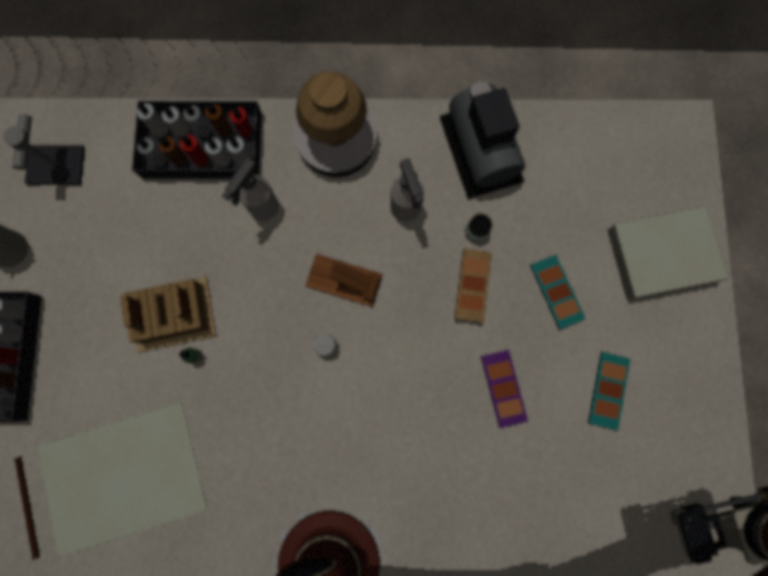

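View pics/side0.png

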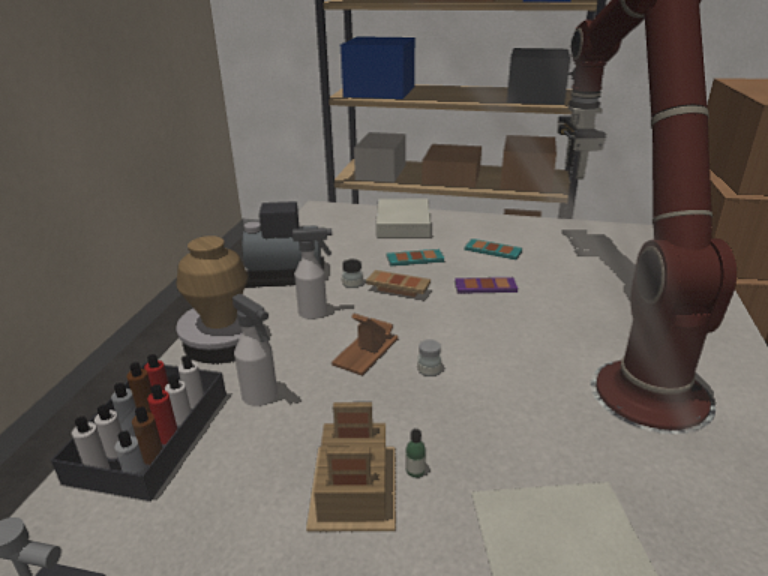

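Top view (1.5x pixels): the board is at (473,287), the easel at (344,280) and the rack at (167,312), with its middle block apparently empty. jar1 is at (480,227), jar2 at (326,346) and the dropper at (191,355). Next I'll zoom in for corner pixels.

```bash
cat > h.py <<'E'
from rig import bot, optics
import cv2, numpy as np
def cap(n): return optics.capture(n)
def ray(c,uv):
    K=np.array([[c["fx"],0,c["cx"]],[0,c["fy"],c["cy"]],[0,0,1]])
    p=cv2.undistortPoints(np.array(uv,float).reshape(-1,1,2),K,np.array(c["dist_coeffs"],float)).reshape(-1,2)
    E=np.array(c["extrinsics"]); d=np.c_[p,np.ones(len(p))]@E[:3,:3].T
    return E[:3,3],d
def onz(c,uv,z):
    o,d=ray(c,uv); return o+d*((z-o[2])/d[:,2])[:,None]
def proj(c,P):
    K=np.array([[c["fx"],0,c["cx"]],[0,c["fy"],c["cy"]],[0,0,1]])
    E=np.linalg.inv(np.array(c["extrinsics"]))
    return cv2.projectPoints(np.array(P,float).reshape(-1,1,3),cv2.Rodrigues(E[:3,:3])[0],E[:3,3],K,np.array(c["dist_coeffs"],float))[0].reshape(-1,2)
def crop(c,x0,y0,w,h,s):
    im=c["img"][y0:y0+h,x0:x0+w,::-1].astype(float)*1.6
    im=cv2.resize(np.clip(im,0,255).astype(np.uint8),None,fx=s,fy=s,interpolation=cv2.INTER_CUBIC)
    for k in range(0,w,10): cv2.putText(im,str(x0+k),(k*s,8),0,.3,(0,255,255)); cv2.line(im,(k*s,8),(k*s,12),(0,255,255))
    for k in range(0,h,10): cv2.putText(im,str(y0+k),(0,k*s+4),0,.3,(0,255,255))
    return im
E
python3 - <<'E'
from h import *
c=cap("top"); s=cap("side")
a=crop(c,75,160,66,80,6); b=crop(c,195,160,66,80,6)
cv2.imwrite("pics/z1.png",np.hstack([a,b]))
a=crop(s,195,260,80,95,5); b=crop(s,215,200,80,95,5)
cv2.imwrite("pics/z2.png",np.hstack([a,b]))
# board mask
hsv=cv2.cvtColor(c["img"],cv2.COLOR_RGB2HSV)
m=((hsv[...,1]>90)&(hsv[...,0]<25)).astype(np.uint8); 
M=np.zeros_like(m); M[160:222,295:335]=m[160:222,295:335]
M=cv2.morphologyEx(M,cv2.MORPH_CLOSE,np.ones((5,5),np.uint8))
cs=max(cv2.findContours(M,0,2)[0],key=cv2.contourArea)
bx=cv2.boxPoints(cv2.minAreaRect(cs)); P=onz(c,bx,.032)
print(bx,P,P.mean(0)); print([np.linalg.norm(P[i]-P[i-1]) for i in range(4)])
e=P[1]-P[0]; f=P[2]-P[1]; e=e if np.linalg.norm(e)>np.linalg.norm(f) else f
print("ang",np.degrees(np.arctan2(e[1],e[0])))
E
```

```text
[[302.9539  212.36925]
 [308.78464 165.7231 ]
 [327.12308 168.0154 ]
 [321.29233 214.66154]] [[ 0.477695   -0.25104879  0.032     ]
 [ 0.62535124 -0.27230024  0.032     ]
 [ 0.61809883 -0.32978615  0.032     ]
 [ 0.47077343 -0.3072961   0.032     ]] [ 0.54797962 -0.29010782  0.032     ]
[np.float64(0.0566715715946975), np.float64(0.14917771310294178), np.float64(0.05794159317913172), np.float64(0.14903212605883304)]
ang -8.190059858795157
```

View pics/z1.png

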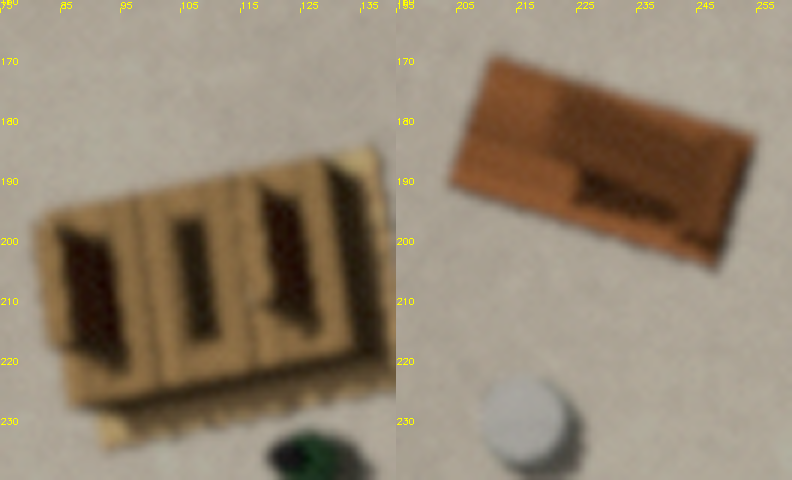

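View pics/z2.png

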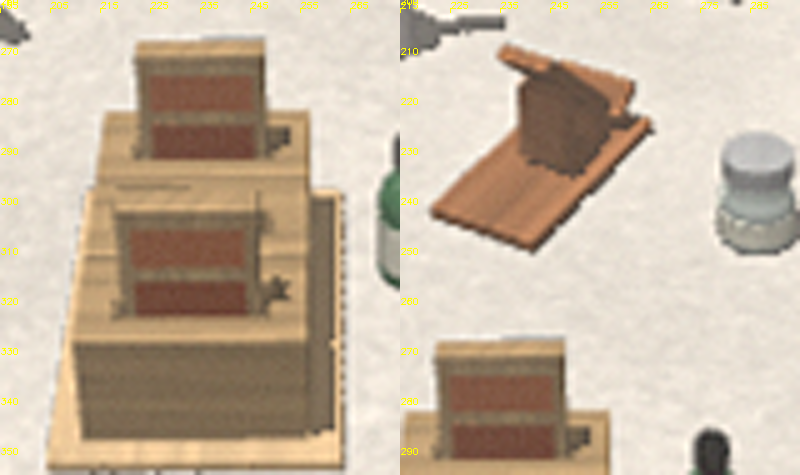

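The middle slot is empty. The easel's rest rises towards +y, with its ledge on the -y side. I'll read corner pixels off the zooms and compute poses.

```bash
python3 - <<'E'
from h import *
np.set_printoptions(precision=4,suppress=True)
c=cap("top"); s=cap("side")
z=lambda L,x0: [(x0[0]+X/6-.0,160+Y/6) for X,Y in L]
R=onz(c,z([(38,217),(320,165),(355,350),(72,407)],(75,)),.07)
print("rack blocks",R,R.mean(0),[np.linalg.norm(R[i]-R[i-1]) for i in range(4)])
ang=lambda v: np.degrees(np.arctan2(v[1],v[0]))
print("slot x yaw",ang(R[0]-R[3]),ang(R[1]-R[2]),"y",ang(R[0]-R[1])-90,ang(R[3]-R[2])-90)
S=onz(c,z([(172,217),(203,215),(218,338),(188,342)],(75,)),.07); print("slot",S,S.mean(0))
F=onz(c,z([(492-396,55),(755-396,138),(716-396,270),(448-396,187)],(195,)),.01)
print("foot",F,F.mean(0),[np.linalg.norm(F[i]-F[i-1]) for i in range(4)],"yaw x",ang(F[0]-F[1]),ang(F[3]-F[2]))
hsv=cv2.cvtColor(c["img"],cv2.COLOR_RGB2HSV)
m=((hsv[...,1]>105)&(hsv[...,0]<20)).astype(np.uint8); M=np.zeros_like(m); M[160:215,195:262]=m[160:215,195:262]
cs=max(cv2.findContours(M,0,2)[0],key=cv2.contourArea); bx=cv2.boxPoints(cv2.minAreaRect(cs)); P=onz(c,bx,.01)
print("foot mask",P,P.mean(0),[np.linalg.norm(P[i]-P[i-1]) for i in range(4)],[ang(P[i]-P[i-1]) for i in range(4)])
for n,(u,v),h in [("jar1",(480,226),.058),("jar2",(326,345),.06),("drop",(191,355),.08),("spray1 body",(407,195),.15),("spray2 body",(260,200),.15),("s1head",(408,170),.2),("s1head2",(412,205),.2),("s2head",(250,165),.2),("s2headb",(228,195),.2)]:
    print(n,onz(c,[(u/1.5,v/1.5)],h)[0])
E
```

```text
rack blocks [[0.5201 0.4194 0.07  ]
 [0.547  0.2796 0.07  ]
 [0.4537 0.2564 0.07  ]
 [0.4251 0.3946 0.07  ]] [0.4865 0.3375 0.07  ] [np.float64(0.09822667515170477), np.float64(0.14243807905005743), np.float64(0.09616235042630297), np.float64(0.14116170809096473)]
slot x yaw 14.657352304889296 13.96798296755871 y 10.894550918094481 11.702656068826826
slot [[0.5203 0.3522 0.07  ]
 [0.5214 0.3367 0.07  ]
 [0.4595 0.3248 0.07  ]
 [0.4575 0.3396 0.07  ]] [0.4897 0.3383 0.07  ]
foot [[ 0.6185  0.0378  0.01  ]
 [ 0.5738 -0.1026  0.01  ]
 [ 0.5032 -0.0823  0.01  ]
 [ 0.547   0.0594  0.01  ]] [ 0.5606 -0.0219  0.01  ] [np.float64(0.07470714668797751), np.float64(0.1473583853056705), np.float64(0.07342378579544274), np.float64(0.14831906558158733)] yaw x 72.33052357024155 72.8347246303049
foot mask [[ 0.5501  0.0596  0.01  ]
 [ 0.6196  0.0401  0.01  ]
 [ 0.5753 -0.1002  0.01  ]
 [ 0.5067 -0.0794  0.01  ]] [ 0.5629 -0.02    0.01  ] [np.float64(0.1456077733459041), np.float64(0.07214800482975943), np.float64(0.14710810584586853), np.float64(0.07163531263911001)] [np.float64(72.6810998039007), np.float64(-15.667703655944306), np.float64(-107.50782875120656), np.float64(163.14452363265067)]
jar1 [ 0.6672 -0.3047  0.058 ]
jar2 [0.4206 0.0089 0.06  ]
drop [0.3988 0.2702 0.08  ]
spray1 body [ 0.7029 -0.1502  0.15  ]
spray2 body [0.6921 0.1336 0.15  ]
s1head [ 0.7348 -0.1502  0.2   ]
s1head2 [ 0.6669 -0.1572  0.2   ]
s2head [0.7439 0.1445 0.2   ]
s2headb [0.6853 0.1825 0.2   ]
```

send_rows:
  plan: [1, 0.04, 0.034, 0, 0, 0, -2, 1, 0.08, 0.068, 0, 0, 0, -4, 1, 0.12, 0.102, 0, 0, 0, -6, 1, 0.16, 0.136, 0, 0, 0, -8, 1, 0.2, 0.17, 0, 0, 0, -10, 1, 0.24, 0.204, 0, 0, 0, -12, 1, 0.28, 0.238, 0, 0, 0, -14, 1, 0.32, 0.272, 0, 0, 0, -16, 1, 0.36, 0.306, 0, 0, 0, -18, 1, 0.39, 0.331, -0.03, 0, 0, -20, 1, 0.405, 0.344, -0.05, 0, 0, -20.9, 1, 0.405, 0.344, -0.06, 0, 0, -20.9]

```text
clock: 1.5
position: [0.552, -0.2817, 0.1555]
ee_rot: [0.998, -0.066, -0.001, -0.003]
ft_force: [-0.6, 0.4, 0.5]
grip_width: 0.0932
gripper_force: 0.0
```

send_rows:
  plan: [1, -0.002, -0.004, 0, 0, 0, -0.6, 1, -0.003, -0.007, -0.02, 0, 0, -0.6, 1, -0.003, -0.007, -0.05, 0, 0, -0.6, 1, -0.003, -0.007, -0.08, 0, 0, -0.6, 1, -0.003, -0.007, -0.11, 0, 0, -0.6, 1, -0.003, -0.007, -0.13, 0, 0, -0.6, 1, -0.003, -0.007, -0.14, 0, 0, -0.6, 1, -0.003, -0.007, -0.146, 0, 0, -0.6, 1, -0.003, -0.007, -0.147, 0, 0, -0.6, 1, -0.003, -0.007, -0.147, 0, 0, -0.6]

```text
clock: 2.5
position: [0.5455, -0.298, 0.0128]
ee_rot: [0.997, -0.077, 0.001, 0.001]
ft_force: [-0.0, -0.2, 0.7]
grip_width: 0.0931
gripper_force: 0.0
```

send_rows:
  plan: [1, 0.002, 0.007, -0.002, 0, 0, 0.6, 1, 0.002, 0.007, -0.002, 0, 0, 0.6, 1, 0.002, 0.007, -0.002, 0, 0, 0.6, -1, 0.002, 0.007, -0.002, 0, 0, 0.6, -1, 0.002, 0.007, -0.002, 0, 0, 0.6, -1, 0.002, 0.007, -0.002, 0, 0, 0.6, -1, 0.002, 0.007, -0.002, 0, 0, 0.6, -1, 0.002, 0.007, -0.002, 0, 0, 0.6, -1, 0.002, 0.007, -0.002, 0, 0, 0.6, -1, 0.002, 0.007, -0.002, 0, 0, 0.6]

```text
clock: 3.5
position: [0.547, -0.2902, 0.0096]
ee_rot: [0.997, -0.071, 0.0, 0.0]
ft_force: [1.6, -0.5, -0.2]
grip_width: 0.06
gripper_force: 30.0
```

send_rows:
  plan: [-1, 0, 0, 0.02, 0, 0, 0, -1, 0, 0, 0.05, 0, 0, 0, -1, 0, 0.005, 0.09, 0, 0, 8, -1, -0.01, 0.015, 0.13, 0, 0, 16, -1, -0.02, 0.03, 0.16, 0, 0, 24, -1, -0.027, 0.05, 0.19, 0, 0, 32, -1, -0.027, 0.07, 0.2, 0, 0, 40, -1, -0.027, 0.09, 0.21, 0, 0, 48, -1, -0.027, 0.11, 0.21, 0, 0, 56, -1, -0.027, 0.13, 0.21, 0, 0, 64, -1, -0.027, 0.15, 0.21, 0, 0, 73, -1, -0.027, 0.16, 0.21, 0, 0, 81]

```text
clock: 4.7
position: [0.5196, -0.1275, 0.2197]
ee_rot: [0.802, 0.597, 0.0, -0.001]
ft_force: [-0.5, -0.7, -1.4]
grip_width: 0.0595
gripper_force: 30.0
```

send_rows:
  plan: [-1, 0, 0, 0, 4.8, -1.5, 0, -1, 0, 0, 0, 9.6, -3, 0, -1, 0, 0, 0, 14.3, -4.4, 0, -1, 0, 0, 0, 19.1, -5.9, 0, -1, 0, 0, 0, 23.9, -7.4, 0, -1, 0, 0, 0, 28.7, -8.9, 0, -1, 0, 0, 0, 33.4, -10.3, 0, -1, 0, 0, 0, 38.2, -11.8, 0, -1, 0, 0, 0, 43, -13.3, 0, -1, 0, 0, 0, 43, -13.3, 0, -1, 0, 0, 0, 43, -13.3, 0, -1, 0, 0, 0, 43, -13.3, 0]

```text
clock: 5.9
position: [0.5204, -0.1288, 0.2205]
ee_rot: [0.743, 0.55, 0.308, -0.227]
ft_force: [0.4, -0.2, -0.5]
grip_width: 0.0598
gripper_force: 30.0
```

```bash
cat >> h.py <<'E'
from scipy.spatial.transform import Rotation as Ro
np.set_printoptions(precision=4,suppress=True)
def fr(yaw,tilt):  # easel-like frame: x up slope
    return (Ro.from_euler('z',yaw,degrees=True)*Ro.from_euler('y',-tilt,degrees=True)).as_matrix()
EO=np.array([.5462,-.0730,.03]); EY=72.8; F=fr(EY,45)
def need(grasp,back,yaxis):
    """shift and turn so grasp pt (19mm behind tip) is at 'grasp', tool z=-back, tool y=yaxis"""
    o=bot.observe(); back=back/np.linalg.norm(back); y=yaxis/np.linalg.norm(yaxis)
    T=Ro.from_matrix(np.c_[np.cross(y,-back),y,-back]); R=Ro.from_quat(o["ee_rot"])
    tcp=grasp-.019*back
    print("tcp tgt",tcp,"shift",tcp-o["position"],"rotvec deg",np.degrees((T*R.inv()).as_rotvec()))
E
python3 - <<'E'
from h import *
o=bot.observe();print(o["position"],o["qpos"],o["ft_force"],o["grip_width"])
need(EO+F@[.075,0,.009],F[:,2],-F[:,1])
s=cap("side"); cv2.imwrite("pics/s2.png",crop(s,140,100,220,190,3))
E
```

```text
[ 0.5204 -0.1288  0.2205] [ 1.0611  0.7013 -0.7442  1.7545 -0.3944  0.9796  0.3713] [ 0.4187 -0.2258 -0.548 ] 0.059778975480262446
tcp tgt [ 0.564  -0.0156  0.076 ] shift [ 0.0436  0.1132 -0.1446] rotvec deg [ 0.0734  0.0578 -0.1464]
```

View pics/s2.png

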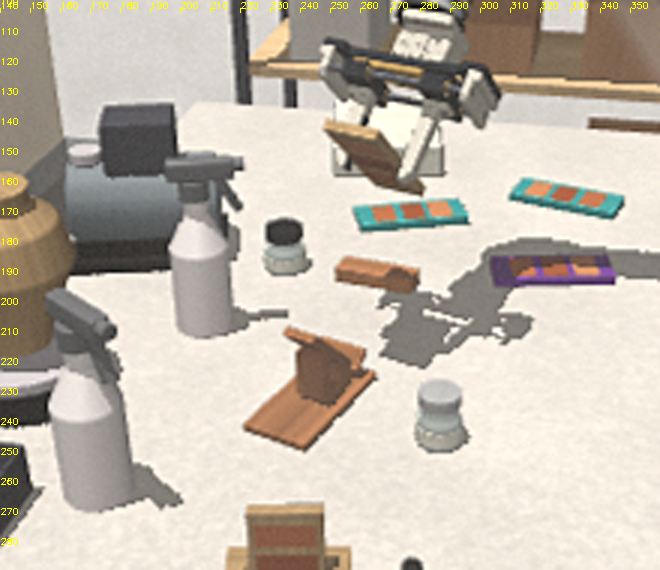

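The board is held at 45° and matches the easel. I'll check the easel estimate against the side view.

```bash
python3 - <<'E'
from h import *
s=cap("side")
Y=fr(EY,0); O=EO-[0,0,.03]
P=[O+Y@p for p in ([.13,.0375,.01],[.13,-.0375,.01],[-.02,-.0375,.01])]+[EO+F@p for p in ([.1,.018,0],[.1,-.018,0],[.1,.018,-.01],[.1,-.018,-.01])]
print(proj(s,P))
# fit of seen foot corners on z=.01 (corrected for resize offset)
seen=[((X+.5)/3-.5+140,(Yy+.5)/3-.5+100) for X,Yy in ((246,428),(305,449),(376,376),(288,329))]
print(seen); print(onz(s,seen[:3],.01)); print(np.array(P[:3]))
E
```

```text
[[241.7883 248.1264]
 [220.9734 240.867 ]
 [246.5108 217.4005]
 [245.7131 211.3051]
 [235.5924 208.2775]
 [244.5473 214.4135]
 [234.427  211.3405]]
[(221.66666666666669, 242.33333333333334), (241.33333333333331, 249.33333333333334), (265.0, 225.0), (235.66666666666669, 209.33333333333331)]
[[ 0.6162  0.0468  0.01  ]
 [ 0.5487  0.0682  0.01  ]
 [ 0.5063 -0.0713  0.01  ]]
[[ 0.5488  0.0623  0.01  ]
 [ 0.6205  0.0401  0.01  ]
 [ 0.5761 -0.1032  0.01  ]]
```

send_rows:
  plan: [-1, 0.008, 0.02, -0.02, 0, 0, 0, -1, 0.015, 0.04, -0.045, 0, 0, 0, -1, 0.025, 0.06, -0.07, 0, 0, 0, -1, 0.032, 0.08, -0.09, 0, 0, 0, -1, 0.0346, 0.0855, -0.1, 0, 0, 0, -1, 0.0346, 0.0855, -0.1, 0, 0, 0, -1, 0.0346, 0.0855, -0.1, 0, 0, 0, -1, 0.037, 0.093, -0.108, 0, 0, 0, -1, 0.039, 0.1, -0.115, 0, 0, 0, -1, 0.041, 0.107, -0.122, 0, 0, 0, -1, 0.043, 0.113, -0.129, 0, 0, 0, -1, 0.043, 0.113, -0.129, 0, 0, 0]

```text
clock: 7.2
position: [0.5623, -0.0154, 0.0898]
ee_rot: [0.743, 0.549, 0.308, -0.229]
ft_force: [0.1, 0.1, -0.6]
grip_width: 0.0593
gripper_force: 30.0
```

```bash
sed -i 's/EO=np.array(\[.5462,-.0730,.03\])/EO=np.array([.5462,-.0715,.03])/' h.py; python3 - <<'E'
from h import *
o=bot.observe();print(o["position"],o["ft_force"],o["wrist_torque"])
need(EO+F@[.075,0,.009],F[:,2],-F[:,1])
s=cap("side"); t=cap("top"); cv2.imwrite("pics/s3.png",np.hstack([crop(s,210,180,80,80,5),crop(t,195,150,80,80,5)]))
E
```

```text
[ 0.5623 -0.0154  0.0898] [ 0.1392  0.0568 -0.6045] [-0.8383  0.1909 -0.0292]
tcp tgt [ 0.564  -0.0141  0.076 ] shift [ 0.0017  0.0013 -0.0139] rotvec deg [-0.109  -0.0947 -0.1404]
```

View pics/s3.png

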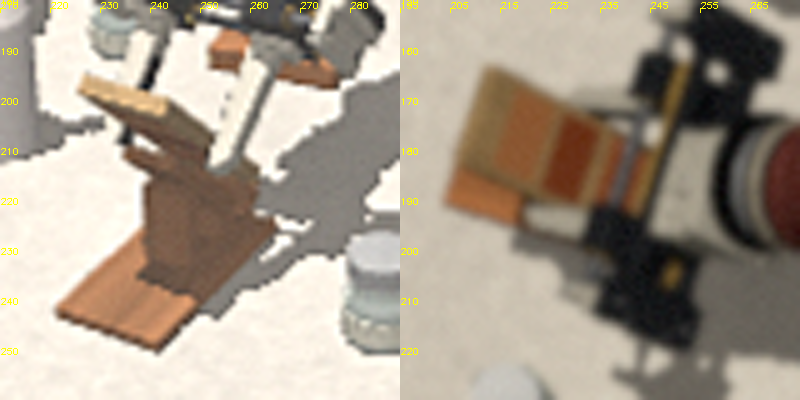

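send_rows:
  plan: [-1, 0.0006, 0.002, -0.0021, 0, 0, 0, -1, 0.0012, 0.004, -0.0042, 0, 0, 0, -1, 0.0018, 0.006, -0.0063, 0, 0, 0, -1, 0.0018, 0.006, -0.0063, 0, 0, 0, -1, 0.0018, 0.006, -0.0063, 0, 0, 0]

```text
clock: 7.8
position: [0.5648, -0.011, 0.0843]
ee_rot: [0.744, 0.548, 0.308, -0.227]
ft_force: [0.2, -0.1, 0.3]
grip_width: 0.0595
gripper_force: 30.0
```

send_rows:
  plan: [-1, -0.0002, -0.0007, -0.0007, 0, 0, 0, -1, -0.0004, -0.0014, -0.0014, 0, 0, 0, -1, -0.0006, -0.002, -0.0021, 0, 0, 0, -1, -0.0008, -0.0027, -0.0028, 0, 0, 0, -1, -0.001, -0.0034, -0.0035, 0, 0, 0, -1, -0.001, -0.0034, -0.0035, 0, 0, 0]

```text
clock: 8.4
position: [0.5638, -0.0147, 0.0807]
ee_rot: [0.744, 0.548, 0.308, -0.227]
ft_force: [0.4, 0.1, -0.7]
grip_width: 0.0597
gripper_force: 30.0
```

send_rows:
  plan: [-1, 0.0004, 0.0014, -0.0014, 0, 0, 0, -1, 0.0006, 0.002, -0.0021, 0, 0, 0, -1, 0.0006, 0.002, -0.0021, 0, 0, 0, -1, 0.0004, 0.0013, -0.0028, 0, 0, 0, -1, 0.0002, 0.0007, -0.0035, 0, 0, 0, -1, 0.0002, 0.0007, -0.0035, 0, 0, 0]

```text
clock: 9.0
position: [0.5639, -0.0139, 0.0771]
ee_rot: [0.744, 0.548, 0.308, -0.227]
ft_force: [-0.3, 0.1, -1.6]
grip_width: 0.0598
gripper_force: 30.0
```

send_rows:
  plan: [-1, 0.0002, 0.0007, -0.0007, 0, 0, 0, -1, 0, 0, -0.0014, 0, 0, 0, -1, -0.0002, -0.0007, -0.0021, 0, 0, 0, -1, -0.0004, -0.0014, -0.0028, 0, 0, 0, -1, -0.0004, -0.0014, -0.0028, 0, 0, 0]

```text
clock: 9.5
position: [0.5641, -0.0142, 0.0767]
ee_rot: [0.743, 0.548, 0.309, -0.228]
ft_force: [-2.2, -2.4, 8.1]
grip_width: 0.0596
gripper_force: 30.0
```

send_rows:
  plan: [0.5, 0, 0, 0, 0, 0, 0, 1, 0, 0, 0, 0, 0, 0, 1, 0, 0, 0, 0, 0, 0, 1, 0, 0, 0, 0, 0, 0, 1, 0, 0, 0, 0, 0, 0, 1, 0, 0, 0, 0, 0, 0, 1, 0, 0, 0, 0, 0, 0]

```text
clock: 10.2
position: [0.5636, -0.0151, 0.0745]
ee_rot: [0.744, 0.548, 0.308, -0.227]
ft_force: [0.9, -0.5, -1.1]
grip_width: 0.0928
gripper_force: 0.0
```

```bash
python3 - <<'E'
from h import *
o=bot.observe();print(o["position"],o["ft_force"],o["grip_width"])
s=cap("side"); t=cap("top"); cv2.imwrite("pics/s4.png",np.hstack([crop(s,210,180,80,80,5),crop(t,195,150,80,80,5)]))
P=[EO+F@p for p in ([.15,.03,.012],[.15,-.03,.012],[.15,.03,0],[.15,-.03,0])]
print(proj(s,P),proj(t,P))
E
```

```text
[ 0.5636 -0.0151  0.0745] [ 0.8903 -0.5447 -1.141 ] 0.09280396353622862
[[243.8172 204.0697]
 [226.4359 199.0214]
 [242.3541 207.948 ]
 [224.974  202.8025]] [[207.8625 183.1832]
 [214.5515 163.5783]
 [205.3933 182.8862]
 [212.0548 163.4322]]
```

View pics/s4.png

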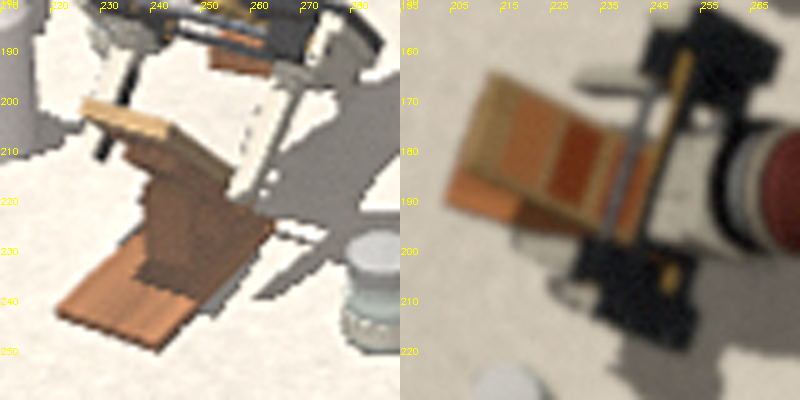

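The board rests on the easel and its corners match the prediction within 1 px. Next: retreat along the face normal, then plan the regrasp.

send_rows:
  plan: [1, -0.002, -0.007, 0.007, 0, 0, 0, 1, -0.006, -0.02, 0.021, 0, 0, 0, 1, -0.012, -0.04, 0.042, 0, 0, 0, 1, -0.019, -0.061, 0.064, 0, 0, 0, 1, -0.021, -0.068, 0.09, 0, 0, 0, 1, -0.021, -0.068, 0.12, 0, 0, 0, 1, -0.021, -0.068, 0.15, 0, 0, 0, 1, -0.021, -0.068, 0.18, 0, 0, 0, 1, -0.021, -0.068, 0.18, 0, 0, 0, 1, -0.021, -0.068, 0.18, 0, 0, 0]

```text
clock: 11.3
position: [0.5424, -0.0836, 0.2549]
ee_rot: [0.744, 0.549, 0.308, -0.226]
ft_force: [-0.8, 0.5, -0.3]
grip_width: 0.0929
gripper_force: 0.0
```

```bash
python3 - <<'E'
from h import *
o=bot.observe();print(o["position"])
b=fr(EY,60)[:,0]
need(EO+F@[.125,0,.006]+.1*b,b,-F[:,1]); need(EO+F@[.125,0,.006],b,-F[:,1]); print(b)
E
```

```text
[ 0.5424 -0.0836  0.2549]
tcp tgt [0.5831 0.0476 0.1928] shift [ 0.0407  0.1312 -0.0621] rotvec deg [-71.5525  22.2106  -0.0485]
tcp tgt [ 0.5683 -0.0002  0.1062] shift [ 0.0259  0.0834 -0.1487] rotvec deg [-71.5525  22.2106  -0.0485]
[0.1479 0.4776 0.866 ]
```

send_rows:
  plan: [1, 0.004, 0.013, 0.003, -8, 2.5, 0, 1, 0.008, 0.026, 0.003, -16, 5, 0, 1, 0.012, 0.039, 0.003, -24, 7.4, 0, 1, 0.016, 0.052, 0.003, -32, 9.9, 0, 1, 0.02, 0.065, 0.003, -40, 12.4, 0, 1, 0.024, 0.078, 0.003, -48, 14.9, 0, 1, 0.028, 0.092, 0, -56, 17.4, 0, 1, 0.033, 0.107, -0.01, -64, 19.9, 0, 1, 0.038, 0.122, -0.03, -71.5, 22.2, 0, 1, 0.041, 0.131, -0.05, -71.5, 22.2, 0, 1, 0.041, 0.131, -0.062, -71.5, 22.2, 0, 1, 0.041, 0.131, -0.062, -71.5, 22.2, 0]

```text
clock: 12.5
position: [0.5823, 0.0449, 0.1905]
ee_rot: [0.778, 0.572, -0.211, 0.152]
ft_force: [-1.3, -0.2, -0.5]
grip_width: 0.0928
gripper_force: 0.0
```

```bash
python3 - <<'E'
from h import *
o=bot.observe();print(o["position"],o["qpos"])
b=fr(EY,60)[:,0]
need(EO+F@[.125,0,.006],b,-F[:,1])
s=cap("side"); t=cap("top"); cv2.imwrite("pics/s5.png",np.hstack([crop(s,150,120,130,130,3),crop(t,180,100,130,130,3)]))
E
```

```text
[0.5823 0.0449 0.1905] [-0.215   0.7079 -0.2161  1.4689  0.5374  1.3857 -0.9197]
tcp tgt [ 0.5683 -0.0002  0.1062] shift [-0.014  -0.0451 -0.0843] rotvec deg [ 0.0331 -0.3041  0.1872]
```

View pics/s5.png

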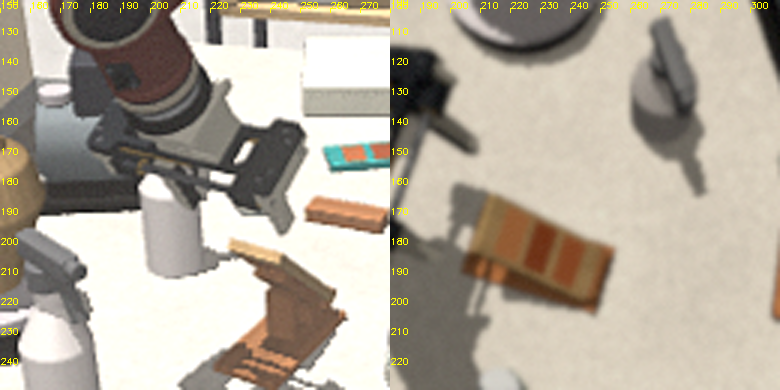

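send_rows:
  plan: [1, -0.003, -0.009, -0.017, 0, -0.3, 0.2, 1, -0.006, -0.018, -0.034, 0, -0.3, 0.2, 1, -0.009, -0.027, -0.051, 0, -0.3, 0.2, 1, -0.012, -0.037, -0.069, 0, -0.3, 0.2, 1, -0.014, -0.045, -0.083, 0, -0.3, 0.2, 1, -0.014, -0.045, -0.084, 0, -0.3, 0.2, 1, -0.014, -0.045, -0.084, 0, -0.3, 0.2]

```text
clock: 13.3
position: [0.5703, 0.0015, 0.1101]
ee_rot: [0.778, 0.573, -0.204, 0.155]
ft_force: [-0.3, -0.1, 0.0]
grip_width: 0.0932
gripper_force: 0.0
```

```bash
python3 - <<'E'
from h import *
o=bot.observe();print(o["position"],o["ft_force"])
b=fr(EY,60)[:,0]
need(EO+F@[.125,0,.006],b,-F[:,1])
E
```

```text
[0.5703 0.0015 0.1101] [-0.3434 -0.1013  0.0403]
tcp tgt [ 0.5683 -0.0002  0.1062] shift [-0.0021 -0.0017 -0.0039] rotvec deg [-0.1755  0.4361 -0.0025]
```

send_rows:
  plan: [1, -0.002, -0.0017, -0.003, 0, 0, 0, 1, -0.002, -0.0017, -0.003, 0, 0, 0, -1, -0.002, -0.0017, -0.003, 0, 0, 0, -1, -0.002, -0.0017, -0.003, 0, 0, 0, -1, -0.002, -0.0017, -0.003, 0, 0, 0, -1, -0.002, -0.0017, -0.003, 0, 0, 0, -1, -0.002, -0.0017, -0.003, 0, 0, 0, -1, -0.002, -0.0017, -0.003, 0, 0, 0, -1, -0.002, -0.0017, -0.003, 0, 0, 0]

```text
clock: 14.2
position: [0.5678, 0.0012, 0.1055]
ee_rot: [0.777, 0.574, -0.205, 0.154]
ft_force: [0.4, 0.7, 0.5]
grip_width: 0.0598
gripper_force: 30.0
```

```bash
python3 - <<'E'
from h import *
o=bot.observe();print(o["position"],o["ft_force"],o["grip_width"])
print("grasp pt in face:",F.T@(o["position"]-.019*Ro.from_quat(o["ee_rot"]).apply([0,0,1])-EO), F.T@Ro.from_quat(o["ee_rot"]).as_matrix())
E
```

```text
[0.5678 0.0012 0.1055] [0.4238 0.661  0.4866] 0.05976547660713303
grasp pt in face: [0.1254 0.001  0.0048] [[ 0.263   0.0051 -0.9648]
 [ 0.0006 -1.     -0.0051]
 [-0.9648  0.0008 -0.263 ]]
```

send_rows:
  plan: [-1, -0.002, -0.007, 0.01, 0, 0, 0, -1, -0.005, -0.016, 0.025, 0, 0, 0, -1, -0.006, -0.02, 0.05, 0, 0, 0, -1, -0.006, -0.02, 0.08, 0, 0, 0, -1, -0.006, -0.02, 0.11, 7, -2.2, 0, -1, -0.006, -0.02, 0.14, 14, -4.4, 0, -1, -0.006, -0.02, 0.17, 21, -6.6, 0, -1, -0.006, -0.02, 0.19, 28, -8.8, 0, -1, -0.006, -0.02, 0.19, 35, -11, 0, -1, -0.006, -0.02, 0.19, 43, -13.3, 0, -1, -0.006, -0.02, 0.19, 43, -13.3, 0, -1, -0.006, -0.02, 0.19, 43, -13.3, 0]

```text
clock: 15.4
position: [0.5607, -0.0212, 0.2959]
ee_rot: [0.799, 0.587, 0.107, -0.076]
ft_force: [-0.5, -0.3, -1.0]
grip_width: 0.0599
gripper_force: 30.0
```

```bash
cat >> h.py <<'E'
# board pose from the second grasp: board axes & mid in the tool frame
G=np.array([[0.263,.0051,-.9648],[.0006,-1,-.0051],[-.9648,.0008,-.263]])  # face(board) rows x tool cols
g=np.array([.1254-.075,0,-.0012]) # grasp pt rel. board_mid, board axes
SL=np.array([.4905,.339,.014]); SY=11.5
def board():
    o=bot.observe(); R=Ro.from_quat(o["ee_rot"]).as_matrix(); B=R@G.T
    return o["position"]-.019*R[:,2]-B@g, B
def toslot(h):
    o=bot.observe(); m,B=board()
    x=np.array([0,0,1.]); y=np.array([-np.cos(np.radians(SY)),-np.sin(np.radians(SY)),0]) # board y
    if y@B[:,1]<0: y=-y
    T=np.c_[x,y,np.cross(x,y)]; D=Ro.from_matrix(T@B.T)
    tgt=SL+[0,0,.075+h]
    p=o["position"]-m
    print("mid",m,"force",o["ft_force"],"TCP shift",tgt+D.apply(p)-o["position"],"rot",np.degrees(D.as_rotvec()),"q",o["qpos"])
E
python3 -c "
from h import *
toslot(.14)"
```

```text
mid [ 0.5587 -0.0272  0.2638] force [-0.4659 -0.2664 -0.9799] TCP shift [-0.0713  0.3663 -0.0348] rot [ 0.1695 -0.0558 28.8972] q [ 0.468   0.4224 -0.4833  1.6214 -0.0688  1.0657 -0.2439]
```

send_rows:
  plan: [-1, -0.007, 0.037, 0, 0, 0, 3, -1, -0.014, 0.074, 0, 0, 0, 6, -1, -0.021, 0.11, 0, 0, 0, 9, -1, -0.028, 0.147, 0, 0, 0, 12, -1, -0.035, 0.183, 0, 0, 0, 15, -1, -0.042, 0.22, 0, 0, 0, 18, -1, -0.05, 0.256, 0, 0, 0, 21, -1, -0.057, 0.293, 0, 0, 0, 24, -1, -0.064, 0.33, -0.01, 0, 0, 27, -1, -0.071, 0.366, -0.025, 0.2, 0, 28.9, -1, -0.071, 0.366, -0.034, 0.2, 0, 28.9, -1, -0.071, 0.366, -0.034, 0.2, 0, 28.9]

```text
clock: 16.6
position: [0.4879, 0.349, 0.2603]
ee_rot: [0.623, 0.77, 0.084, -0.103]
ft_force: [0.1, 0.1, -0.7]
grip_width: 0.0598
gripper_force: 30.0
```

```bash
python3 - <<'E'
from h import *
toslot(.10)
m,B=board()
s=cap("side"); t=cap("top")
P=[m+B@p for p in ([-.075,.03,.006],[-.075,-.03,.006],[-.075,.03,-.006],[-.075,-.03,-.006])]
print("pred bottom side",proj(s,P),"top",proj(t,P))
c,sn=np.cos(np.radians(SY)),np.sin(np.radians(SY)); Rz=np.array([[c,-sn,0],[sn,c,0],[0,0,1]])
Q=[SL+Rz@p for p in ([.05,.071,.056],[-.05,.071,.056],[-.05,-.071,.056],[.05,.023,.056],[.05,-.071,.056])]
print("blocks side",proj(s,Q),"top",proj(t,Q))
cv2.imwrite("pics/s6.png",np.hstack([crop(s,180,225,100,120,4),crop(t,70,150,90,120,4)]))
E
```

```text
mid [0.489  0.3429 0.2282] force [ 0.1461  0.0644 -0.7295] TCP shift [ 0.0015 -0.0039 -0.0392] rot [-0.0214 -0.2048 -0.5805] q [-0.132   0.5247 -0.6255  1.6027  0.0722  0.9773 -0.4986]
pred bottom side [[247.2939 274.5506]
 [219.7171 274.7212]
 [247.0994 278.3021]
 [219.1824 278.4709]] top [[ 98.7328 212.5668]
 [ 95.8866 191.767 ]
 [ 94.4412 213.4538]
 [ 91.6368 192.6364]]
blocks side [[208.6853 327.7516]
 [255.8232 328.0453]
 [257.3476 281.8569]
 [211.4938 310.7323]
 [216.2817 281.7062]] top [[ 81.78   194.4572]
 [ 85.7104 227.0672]
 [133.1684 217.6826]
 [ 97.6272 191.371 ]
 [128.5304 185.3525]]
```

View pics/s6.png

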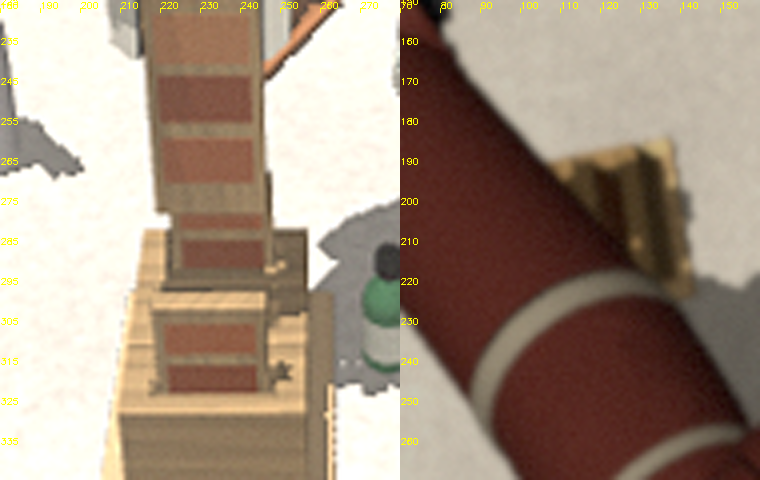

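The side view agrees with the prediction. The board's bottom edge is at about (219–247, 277), and the block corners fit a yaw of about 12.5°. I'll go down to just above the mouth.

send_rows:
  plan: [-1, 0.0015, -0.0038, 0, 0, -0.2, 0.4, -1, 0.0015, -0.0038, -0.01, 0, -0.2, 0.4, -1, 0.0015, -0.0038, -0.025, 0, -0.2, 0.4, -1, 0.0015, -0.0038, -0.04, 0, -0.2, 0.4, -1, 0.0015, -0.0038, -0.055, 0, -0.2, 0.4, -1, 0.0015, -0.0038, -0.065, 0, -0.2, 0.4, -1, 0.0015, -0.0038, -0.073, 0, -0.2, 0.4, -1, 0.0015, -0.0038, -0.073, 0, -0.2, 0.4, -1, 0.0015, -0.0038, -0.073, 0, -0.2, 0.4]

```text
clock: 17.6
position: [0.4924, 0.3435, 0.1889]
ee_rot: [0.623, 0.771, 0.088, -0.102]
ft_force: [0.1, 0.7, -1.2]
grip_width: 0.0596
gripper_force: 30.0
```

```bash
sed -i 's/SY=11.5/SY=12.5/' h.py; python3 - <<'E'
from h import *
toslot(.056)
m,B=board()
s=cap("side"); t=cap("top")
P=[m+B@np.array([a,b,c]) for a in (.075,-.075) for b in (.03,-.03) for c in (.006,-.006)]
print("pred side",proj(s,P))
cv2.imwrite("pics/s7.png",crop(s,190,200,90,120,5))
E
```

```text
mid [0.4937 0.3375 0.1568] force [ 0.1016  0.6634 -1.1662] TCP shift [-0.0032  0.0016 -0.0118] rot [-0.2138  0.1582  0.4135] q [-0.1375  0.597  -0.5995  1.7021  0.1123  0.8093 -0.4936]
pred side [[244.6972 243.6271]
 [244.4618 247.1251]
 [215.993  243.6806]
 [215.3887 247.1764]
 [246.4647 296.9116]
 [246.2697 300.746 ]
 [220.1386 296.9192]
 [219.6331 300.7507]]
```

View pics/s7.png

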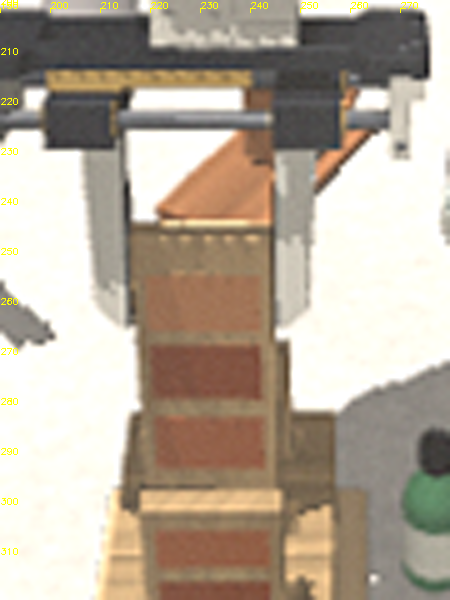

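send_rows:
  plan: [-1, -0.003, 0.003, 0, -0.2, 0.2, 0.4, -1, -0.003, 0.003, 0, -0.2, 0.2, 0.4, -1, -0.003, 0.003, -0.003, -0.2, 0.2, 0.4, -1, -0.003, 0.003, -0.006, -0.2, 0.2, 0.4, -1, -0.003, 0.003, -0.009, -0.2, 0.2, 0.4, -1, -0.003, 0.003, -0.012, -0.2, 0.2, 0.4, -1, -0.003, 0.003, -0.014, -0.2, 0.2, 0.4, -1, -0.003, 0.003, -0.014, -0.2, 0.2, 0.4]

```text
clock: 18.5
position: [0.4889, 0.3461, 0.174]
ee_rot: [0.621, 0.773, 0.084, -0.102]
ft_force: [-0.4, 0.5, -1.6]
grip_width: 0.0596
gripper_force: 30.0
```

```bash
python3 -c "
from h import *
toslot(.056);print(bot.observe()['wrist_torque'])"
```

```text
mid [0.4901 0.34   0.142 ] force [-0.3733  0.4935 -1.6187] TCP shift [ 0.0003 -0.0011  0.003 ] rot [ 0.0451 -0.121  -0.004 ] q [-0.1504  0.6148 -0.5924  1.7172  0.1226  0.7843 -0.4986]
[-0.3412 -0.1434 -0.0074]
```

send_rows:
  plan: [-1, 0, 0, -0.002, 0, 0, 0, -1, 0, 0, -0.004, 0, 0, 0, -1, 0, 0, -0.006, 0, 0, 0, -1, 0, 0, -0.008, 0, 0, 0, -1, 0, 0, -0.009, 0, 0, 0, -1, 0, 0, -0.009, 0, 0, 0]

```text
clock: 19.1
position: [0.489, 0.3463, 0.1653]
ee_rot: [0.62, 0.773, 0.084, -0.102]
ft_force: [-0.5, 0.2, -1.7]
grip_width: 0.0598
gripper_force: 30.0
```

```bash
python3 -c "
from h import *
toslot(.045);print(bot.observe()['wrist_torque'])"
```

```text
mid [0.4902 0.3402 0.1333] force [-0.4742  0.1837 -1.7153] TCP shift [ 0.0002 -0.0012  0.0007] rot [ 0.0282 -0.0938 -0.0033] q [-0.1537  0.625  -0.5878  1.7269  0.1282  0.7644 -0.5002]
[-0.3043 -0.1731 -0.0196]
```

send_rows:
  plan: [-1, 0, 0, -0.002, 0, 0, 0, -1, 0, 0, -0.004, 0, 0, 0, -1, 0, 0, -0.006, 0, 0, 0, -1, 0, 0, -0.008, 0, 0, 0, -1, 0, 0, -0.01, 0, 0, 0, -1, 0, 0, -0.012, 0, 0, 0, -1, 0, 0, -0.014, 0, 0, 0]

```text
clock: 19.8
position: [0.4891, 0.3464, 0.1514]
ee_rot: [0.62, 0.773, 0.084, -0.102]
ft_force: [0.6, -0.7, -0.2]
grip_width: 0.06
gripper_force: 30.0
```

send_rows:
  plan: [-1, 0, 0, -0.002, 0, 0, 0, -1, 0, 0, -0.004, 0, 0, 0, -1, 0, 0, -0.006, 0, 0, 0, -1, 0, 0, -0.008, 0, 0, 0, -1, 0, 0, -0.01, 0, 0, 0, -1, 0, 0, -0.012, 0, 0, 0, -1, 0, 0, -0.014, 0, 0, 0]

```text
clock: 20.5
position: [0.4891, 0.3464, 0.1374]
ee_rot: [0.62, 0.773, 0.085, -0.102]
ft_force: [0.1, -0.3, -1.3]
grip_width: 0.0597
gripper_force: 30.0
```

```bash
python3 -c "
from h import *
toslot(.0);print(bot.observe()['wrist_torque'])"
```

```text
mid [0.4903 0.3403 0.1053] force [ 0.1327 -0.3066 -1.2923] TCP shift [ 0.0001 -0.0013 -0.0163] rot [ 0.0182 -0.076  -0.0036] q [-0.165   0.6594 -0.5715  1.7554  0.1463  0.703  -0.5053]
[-0.3298 -0.1996 -0.0055]
```

send_rows:
  plan: [-1, 0, 0, -0.002, 0, 0, 0, -1, 0, 0, -0.004, 0, 0, 0, -1, 0, 0, -0.006, 0, 0, 0, -1, 0, 0, -0.008, 0, 0, 0, -1, 0, 0, -0.01, 0, 0, 0, -1, 0, 0, -0.012, 0, 0, 0, -1, 0, 0, -0.0135, 0, 0, 0]

```text
clock: 21.2
position: [0.4891, 0.3463, 0.1238]
ee_rot: [0.62, 0.773, 0.084, -0.102]
ft_force: [-1.0, 0.2, -0.9]
grip_width: 0.0602
gripper_force: 30.0
```

send_rows:
  plan: [-1, 0, 0, -0.001, 0, 0, 0, -1, 0, 0, -0.002, 0, 0, 0, -1, 0, 0, -0.003, 0, 0, 0, -1, 0, 0, -0.004, 0, 0, 0, -1, 0, 0, -0.004, 0, 0, 0]

```text
clock: 21.7
position: [0.4893, 0.3467, 0.1219]
ee_rot: [0.62, 0.773, 0.085, -0.102]
ft_force: [-2.1, -3.0, 9.9]
grip_width: 0.0597
gripper_force: 30.0
```

send_rows:
  plan: [0.3, 0, 0, 0.002, 0, 0, 0, 1, 0, 0, 0.003, 0, 0, 0, 1, 0, 0, 0.003, 0, 0, 0, 1, 0, 0, 0.003, 0, 0, 0, 1, 0, 0, 0.003, 0, 0, 0, 1, 0, 0, 0.003, 0, 0, 0]

```text
clock: 22.3
position: [0.489, 0.3463, 0.1228]
ee_rot: [0.62, 0.773, 0.084, -0.102]
ft_force: [-0.1, -0.2, -0.1]
grip_width: 0.092
gripper_force: 0.0
```

send_rows:
  plan: [1, 0, -0.002, 0.01, 0, 0, 0, 1, 0, -0.006, 0.025, 0, 0, 0, 1, 0, -0.01, 0.045, 0, 0, 0, 1, 0, -0.015, 0.065, 0, 0, 0, 1, 0, -0.02, 0.09, 0, 0, 0, 1, 0, -0.025, 0.115, 0, 0, 0, 1, 0, -0.03, 0.13, 0, 0, 0, 1, 0, -0.03, 0.13, 0, 0, 0, 1, 0, -0.03, 0.13, 0, 0, 0]

```text
clock: 23.2
position: [0.489, 0.3161, 0.2531]
ee_rot: [0.621, 0.773, 0.085, -0.102]
ft_force: [-0.7, 0.0, 0.0]
grip_width: 0.0929
gripper_force: 0.0
```

```bash
python3 - <<'E'
from h import *
s=cap("side")
c,sn=np.cos(np.radians(SY)),np.sin(np.radians(SY)); Rz=np.array([[c,-sn,0],[sn,c,0],[0,0,1]])
print(proj(s,[SL+Rz@np.array([a,b,.15]) for a in (.03,-.03) for b in (.006,-.006)]))
cv2.imwrite("pics/s8.png",crop(s,130,180,160,170,3))
E
```

```text
[[218.629  273.3322]
 [219.1309 269.6326]
 [246.6176 273.0935]
 [246.7777 269.3951]]
```

View pics/s8.png

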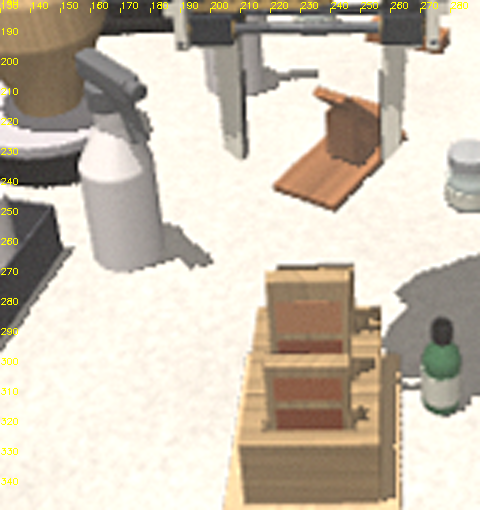

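The board's top edge is at rows 269–273.5 and columns 218–247. That matches the predicted home pose, and the bystanders haven't moved.

```bash
python3 -c "
from rig import bot
print(bot.job_done())"
```

```text
the job is handed in; nothing more can be done
None
```

I stood the board on the easel and let go, then guided it down into the rack's empty middle slot until it touched the floor, released it and handed the job in at about 23 s. The last camera view shows it fully home with no sign of a bystander moved, but the hand-in gave no verdict.

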